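# Box up the star-shaped sweet and slide the cover shut

## Task

On the woven tray lie four unpainted dough sweets; take the star-shaped one, set it down gently in the open compartment of the larger wooden box (do not drop it in from above the rim), then slide that box's cover fully shut over it.

Things in the scene. Friction and masses are not known exactly. Their poses are not given: they have to be found in the camera images.
- star_center (a point): Centre (18 mm above the underside) of the star-shaped sweet: firm cream dough, 35 g, a six-lobed star prism 44 mm across lobe tips, 43 mm across valleys, 36 mm high, upright. Lobes 12 mm wide; z up, x along a lobe, y into a valley. It stands on a woven tray (260 mm across, 4 mm thick, 11 mm rim) with 3 other cream sweets, round from above, 42 mm across, up to 44 mm high, 80 mm or more away.
- compartment (a point): Centre of the compartment's floor in the larger wooden box, 10 mm above the table. Box fixed, 130 x 260 mm, 56 mm high, side rails to 70 mm. z up; y along the box, the way the cover slides. Compartment 114 (x) x 110 (y) mm, 46 deep, in the -y half; the +y half is a solid deck where the open cover is parked. A smaller box of the same wood, 75 x 150 mm, is not to be used.
- cover_grip (a point): Centre of the upright wooden grip ridge on the larger box's sliding cover; moves with it, axes as compartment. Ridge 60 mm long along x, 14 mm thick along y, 30 mm high: its top is 15 mm above this point, its foot (the cover's flat top) 15 mm below. Cover 114 x 122 mm (x, y), 8 mm thick, ridge at its middle, held down by side rails.
- box_cover (a joint): Slide of the larger box's cover in m: 0 is fully shut (cover against the box's -y end), up to 0.124 fully open; it grows as the cover moves along +y of compartment. It stays where it is left and needs about 2 N to move; it has no latch.
There are look-alikes about, which are no part of the job. Leave any orange or purple look-alike of the part that bears star_center alone.

How it is judged:
On the way, in this order (a step that is already met when the one before it is completed fails the run):
1. the star-shaped sweet lies in the compartment while the cover is still open (x of star_center in the frame of compartment between -0.045 and 0.045 m and y of star_center in the frame of compartment between -0.045 and 0.045 m and z of star_center in the frame of compartment below 0.03 m and value of joint box_cover above 0.05 m), for 0.2 s.
2. the cover is slid fully shut (value of joint box_cover below 0.01 m), for 0.2 s.
At the end, for the whole second after the job is handed in: The larger box's cover is shut to within 10 mm and the star-shaped sweet lies on the floor of the compartment under it (value of joint box_cover below 0.01 m and x of star_center in the frame of compartment between -0.045 and 0.045 m and y of star_center in the frame of compartment between -0.045 and 0.045 m and z of star_center in the frame of compartment below 0.03 m); the robot touches nothing.
It fails at once if the sweet is dropped into the compartment from above the rim (falls faster than 1.1 m/s inside it) (horizontal distance between star_center and compartment below 0.075 m and z of star_center in the frame of compartment below 0.046 m and linear speed of star above 1.1 m/s).
It also fails if it takes over 51 s, if anything falls off the work surface, if the arm or the gripper's body presses on something with over 40 N, if the wrist force passes 120 N, or if a joint passes its speed limit or range.

## Robot

A 6-joint arm with a two-finger parallel gripper is mounted at the origin on the work surface. World frame = base frame: x ahead of the robot, y to its left, z up, the work surface at z = 0. Lengths are in m, angles in rad, forces in N, time in s.
With the tool pointing down it reaches from about 0.425 to 0.95 m from the base axis. Payload 3.5 kg.
Tool frame: the origin (TCP) lies at the very end of the fingers, on their centre line; the grasp point (between the pads) lies 19 mm behind it; z points along the fingers, y is the direction in which the jaws open and shut (so a half turn about z gives the same grasp; the last joint's range is limited). The gripper opens to 85 mm and grips with 20 to 120 N. Pads are 22 mm wide; open, the fingers measure 114 mm over their backs; the gripper's body (76 mm by 85 mm) begins 54 mm behind the grasp point. The pads swing forward as they close: fully open they stand 13 mm farther back than shut.
Start: joints at [-1.253, 0.286, 1.577, -0, 1.279, -0.15], TCP at [0.304, -0.602, 0.231] pointing down, gripper open.
Joint ranges: [-2.77, 2.77], [-0.9, 2.22], [0.21, 2.48], [-1.53, 4.67], [0.24, 2.81], [-2.84, 2.84]. Speed limits (rad/s): [2.79, 2.79, 3.14, 3.14, 3.14, 3.14].

## Interface

Orientations are given as a rotation vector (axis times angle).
In Python, from workcell import * gives the robot as it stands.
- The arm moves only by the tool move_arm, never from a script. Its argument "rows" is one flat list of numbers, 5 for each row, row after row: the shift along the world's x, y, z in cm, then the turn about the world's z in units of 6 degrees (1.0 is 6 degrees), then the finger opening in cm, from 0 to 8.54. In form: [tx, ty, tz, turn, claw, tx, ty, tz, turn, claw, ...]. A call has 1 to 5 rows; each row is the pose to reach, as a shift and turn from the pose measured when the call began; what a row does not reach only later rows make up. A row lasts 1/10 s, in which the tool goes at most 50 mm and 8.59 degrees, less where a joint would pass 70% of its speed; a pose out of reach is approached as far as the arm can. A call with a gripper value outside its range is refused whole. The fingers move at their own pace and stop on an object; "squeeze" is the grip in N (left out, the last holds). Time passes only in rows, so rows that repeat a pose let the fingers close. It gives the time, the measured TCP pose, the force and the opening at its end, in the units of the state.
- read_state(): the state, without advancing time (a new reading comes with each control period).
- read_camera(name): name is "scene" or "top" or "wrist"; returns a dict with "pixels" (420x560x3 uint8, red, green, blue), "z_map" (420x560 float32, m along the optical axis (not along the pixel's ray), 0 where there is no reading), "fx", "fy", "cx", "cy" (pixels), "k1" (the pictures are not rectified: a ray, as slopes to the right and down, at radius r is drawn at 1 + k1 r^2 times it, then the intrinsics apply), "R" (3x3) and "t" (3): a world point X has camera coordinates R X + t; the wrist camera has in their place "hand_eye" (4x4, takes a point from camera to tool coordinates, whose origin is the TCP and whose axes are the flange's). Camera axes: x right, y down, z forward; pixel columns grow to the right and rows downward; lengths in m; the calibration is good to about 2 mm. A picture is of the moment at which its call begins: read the wrist's pose just before it.
- hand_in(): hands the job in, once; it reports no verdict.
The state is a dict: "time_s": time; "joints": joint angles; "joint_velocities": joint speeds; "tau": joint torques, N m; "ee_pos": TCP position; "ee_rot": TCP orientation; "wrist_force": force on the tool from outside, world axes, zero at the start; "torque": the same for the moment, N m; "finger_gap": finger opening in m.
Only numpy, scipy, OpenCV 4.12 (cv2) and the standard library are available. Lean on these libraries where they do the work, as an engineer would, in place of code of your own. Each camera call takes 0.05 s, during which the arm holds its last target.

## Working session

There is one attempt and no reset: what is moved stays moved. The work goes in short steps, Python scripts to look and compute and a tool call to move; the robot and the scene stay as the last step left them, time stands still between calls to the robot, and variables do not carry over. Pictures are saved under pics/ and viewed, and the job is handed in when it is done.

Besides the shell and the picture viewer there is one more tool, called after "Emit:" as name(argument=value, ...), one argument or row to a line, values as JSON. move_arm: Moves the arm, as the interface text tells. Its arguments: {"type":"object","properties":{"rows":{"type":"array"},"squeeze":{"type":"number"}},"required":["rows"]}

```bash
mkdir -p pics
cat > h.py <<'E'
from workcell import *
import numpy as np, cv2
def save(c,n): cv2.imwrite('pics/'+n+'.png',cv2.cvtColor(c["pixels"],cv2.COLOR_RGB2BGR))
def cloud(c):
    K=np.array([[c["fx"],0,c["cx"]],[0,c["fy"],c["cy"]],[0,0,1.]])
    h,w=c["z_map"].shape
    uv=np.stack(np.meshgrid(np.arange(w),np.arange(h)),-1).reshape(-1,1,2).astype(float)
    s=cv2.undistortPoints(uv,K,np.array([c["k1"],0,0,0.])).reshape(h,w,2)
    z=c["z_map"][...,None].astype(float)
    P=np.concatenate([s*z,z],-1)
    if "R" in c: W=(P-np.array(c["t"]))@np.array(c["R"])
    else:
        st=c["st"]; H=np.array(c["hand_eye"]); T=P@H[:3,:3].T+H[:3,3]
        R=cv2.Rodrigues(np.array(st["ee_rot"],float))[0]; W=T@R.T+np.array(st["ee_pos"])
    W[c["z_map"]==0]=np.nan
    return W
def cam(n):
    st=read_state(); c=read_camera(n); c["st"]=st; return c
E
python3 - <<'E'
from h import *
import pickle
for n in ("scene","top"):
    c=cam(n); save(c,n+"0"); pickle.dump(c,open(n+"0.pkl","wb"))
s=read_state(); print(s)
E
```

```text
{'time_s': 0.1, 'joints': array([-1.25298859e+00,  2.87111568e-01,  1.57804313e+00, -2.94707381e-05,
        1.27863310e+00, -1.50021869e-01]), 'joint_velocities': array([-0.00054643, -0.00013969, -0.00460645,  0.00047861,  0.00204046,
        0.00150681]), 'tau': array([ 1.00863021e-03, -4.07297623e+01, -2.93699276e+01, -1.33323965e-04,
        3.43760992e-03, -4.84711961e-06]), 'ee_pos': array([ 0.3042061 , -0.60188309,  0.23005574]), 'ee_rot': array([-3.05390727e+00, -7.27688371e-01,  3.32862357e-04]), 'wrist_force': array([ 0.55002591,  0.65233809, -0.37306582]), 'torque': array([ 0.03065745,  0.02758851, -0.01573204]), 'finger_gap': 0.08527473770612413}
```

View pics/scene0.png

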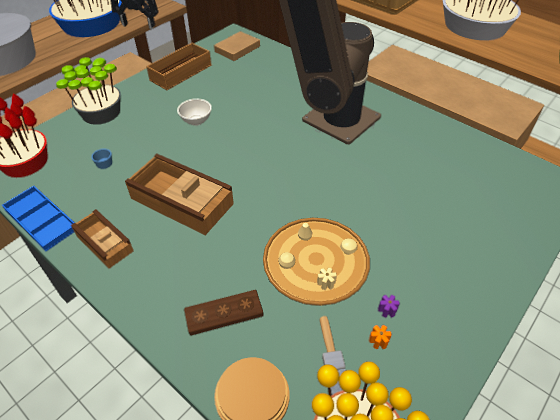

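View pics/top0.png

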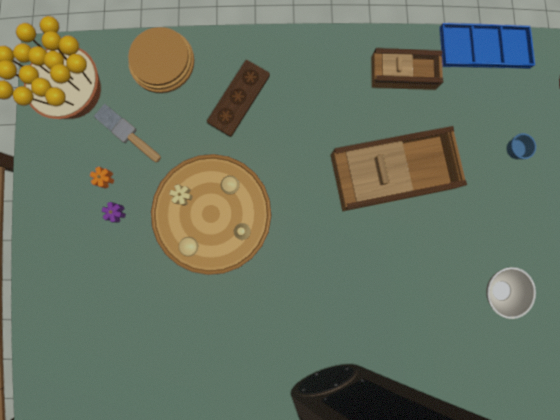

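The four sweets in the top view are the star at (180,194), the round ones at (230,185) and (188,246), and the pointed one at (241,231). Orange (101,177) and purple (112,212) are the look-alikes off the tray. The cream six-lobed one at (180,194) fits the description. The larger box is at (398,168), with its open compartment on the right and its ridge at (381,169).

Run:
```python
from h import *
import pickle
c=pickle.load(open("top0.pkl","rb")); W=cloud(c)
im=cv2.cvtColor(c["pixels"],cv2.COLOR_RGB2BGR)
a=cv2.resize(im[150:280,140:280],None,fx=4,fy=4,interpolation=cv2.INTER_CUBIC)
b=cv2.resize(im[115:225,320:480],None,fx=4,fy=4,interpolation=cv2.INTER_CUBIC)
cv2.imwrite("pics/cropa.png",a);cv2.imwrite("pics/cropb.png",b)
for u,v in [(180,194),(230,185),(241,231),(188,246),(211,213),(381,169),(400,172),(435,165),(101,177)]: print((u,v),W[v,u].round(4), W[v-1:v+2,u-1:u+2,2].round(3).ravel())
def top(W,m,n):
    P=W[m]; 
    print(n,len(P),P.mean(0).round(4),np.median(P,0).round(4),P[:,2].min().round(3),P[:,2].max().round(3))
    return P
m=np.zeros(W.shape[:2],bool)
for name,(u0,u1,v0,v1),zl,zh in [("star",(165,195,180,209),.030,.06),("ridge",(365,395,145,195),.078,.12),("box",(325,475,120,215),.045,.09)]:
    m[:]=0; m[v0:v1,u0:u1]=1; mm=m&(W[...,2]>zl)&(W[...,2]<zh)
    P=top(W,mm,name)
    r=cv2.minAreaRect((P[:,:2]*1000).astype(np.float32)); print(r)
```

```text
(180, 194) [0.5475 0.3472 0.0422] [0.043 0.041 0.041 0.039 0.042 0.042 0.038 0.04  0.043]
(230, 185) [0.5649 0.2411 0.0393] [0.041 0.038 0.04  0.042 0.039 0.039 0.039 0.039 0.037]
(241, 231) [0.4667 0.2184 0.0494] [0.048 0.044 0.048 0.048 0.049 0.046 0.049 0.048 0.047]
(188, 246) [0.4374 0.3315 0.0387] [0.038 0.04  0.038 0.038 0.039 0.043 0.041 0.042 0.04 ]
(211, 213) [0.5084 0.287  0.0051] [0.001 0.007 0.007 0.005 0.005 0.004 0.007 0.006 0.003]
(381, 169) [ 0.5844 -0.068   0.0937] [0.094 0.096 0.094 0.091 0.094 0.095 0.093 0.093 0.092]
(400, 172) [ 0.5819 -0.1149  0.0674] [0.065 0.062 0.064 0.064 0.067 0.062 0.065 0.064 0.064]
(435, 165) [ 0.6053 -0.2127  0.0125] [0.005 0.012 0.01  0.012 0.013 0.012 0.01  0.007 0.009]
(101, 177) [0.5892 0.5219 0.0349] [0.038 0.036 0.036 0.039 0.035 0.036 0.035 0.038 0.038]
star 268 [0.5475 0.3488 0.0392] [0.5476 0.3492 0.0394] 0.03 0.046
((548.4227294921875, 349.1471862792969), (44.136512756347656, 38.62782287597656), 16.762792587280273)
ridge 260 [ 0.5852 -0.07    0.0918] [ 0.5849 -0.0696  0.0934] 0.078 0.098
((585.9239501953125, -71.31183624267578), (60.327335357666016, 14.901535034179688), 10.338591575622559)
box 5202 [ 0.5875 -0.0866  0.0645] [ 0.5854 -0.0715  0.0645] 0.045 0.09
((594.1024780273438, -118.24465942382812), (131.26712036132812, 261.9822692871094), 10.194357872009277)
```

View pics/cropa.png

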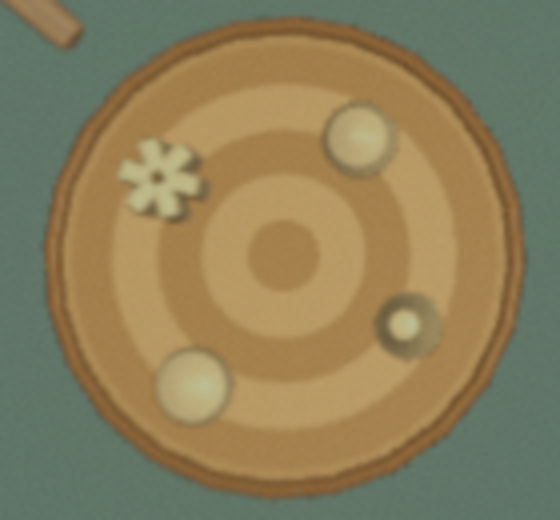

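View pics/cropb.png

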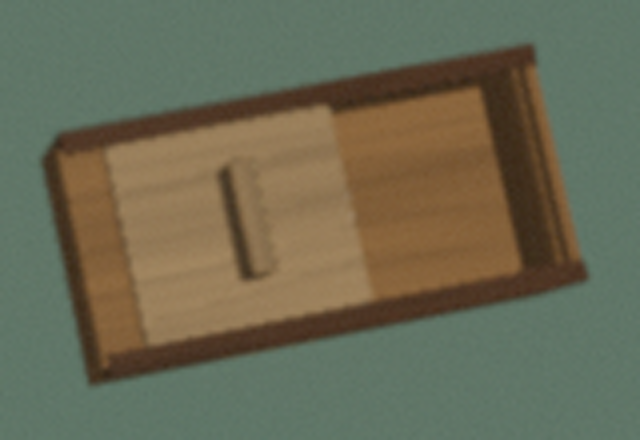

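The crop confirms it: the cream six-lobed prism at top-view (180,194) is the star, and the other three are round. Next I need its lobe angle and the numbers for the box.

Run:
```python
from h import *
import pickle
c=pickle.load(open("top0.pkl","rb")); W=cloud(c)
s=read_state(); R=cv2.Rodrigues(s["ee_rot"])[0]; y=R[:,1]; print("tool y yaw",np.degrees(np.arctan2(y[1],y[0])), R.round(2).tolist())
print("R top",np.array(c["R"]).round(2).tolist())
# star mask by saturation
hsv=cv2.cvtColor(c["pixels"],cv2.COLOR_RGB2HSV)
print(hsv[194,176:186].tolist())
m=np.zeros(W.shape[:2],bool); m[178:211,163:198]=1
# brightness weighted sixfold phase in pixels, after mapping to plane z=.04
K=(c["fx"],c["fy"],c["cx"],c["cy"])
Rm=np.array(c["R"]);t=np.array(c["t"])
best=[]
g=c["pixels"].astype(float).min(2)  # blue channel low on tray
def samp(X):
    P=X@Rm.T+t; q=P[:,:2]/P[:,2:]; r2=(q**2).sum(1,keepdims=True); q=q*(1+c["k1"]*r2)
    return cv2.remap(g.astype(np.float32),(q[:,0]*K[0]+K[2]).astype(np.float32).reshape(1,-1),(q[:,1]*K[1]+K[3]).astype(np.float32).reshape(1,-1),cv2.INTER_LINEAR)[0]
gx=np.arange(-30,31,1.)/1000; X,Y=np.meshgrid(gx,gx); X=X.ravel();Y=Y.ravel()
def star(a):
    x=np.cos(a)*X+np.sin(a)*Y; y=-np.sin(a)*X+np.cos(a)*Y
    o=np.zeros_like(x,bool)
    for k in range(3):
        b=k*np.pi/3; p=np.cos(b)*x+np.sin(b)*y; q=-np.sin(b)*x+np.cos(b)*y
        o|=(abs(p)<.022)&(abs(q)<.006)
    return o.astype(float)
for cx in np.arange(.540,.557,.001):
  for cy in np.arange(.340,.358,.001):
    I=samp(np.stack([cx+X,cy+Y,np.full_like(X,.040)],1)); I=I-I.mean(); I/=np.linalg.norm(I)
    for a in range(0,60,3):
      M=star(np.radians(a)); M=M-M.mean(); best.append(((I*M).sum()/np.linalg.norm(M),cx,cy,a))
best.sort(reverse=True)
for b in best[:6]: print(np.round(b,4))
# box
B=np.radians(10.2); ex=np.array([np.cos(B),np.sin(B)]); ey=np.array([-ex[1],ex[0]])
o=np.array([.5941,-.1182])
L=(W[...,:2]-o)@np.stack([ex,ey],1)
f=(abs(W[...,2]-.010)<.008)&(abs(L[...,0])<.06)&(abs(L[...,1])<.128)
print("floor local",np.nanpercentile(L[f],[1,50,99],axis=0).round(3).tolist())
f=(abs(W[...,2]-.064)<.006)&(abs(L[...,0])<.05)&(abs(L[...,1])<.12)
print("cover local",np.nanpercentile(L[f],[1,50,99],axis=0).round(3).tolist())
f=(abs(W[...,2]-.093)<.008)&(abs(L[...,0])<.05)&(abs(L[...,1])<.12)
print("ridge",np.nanmean(L[f],axis=0), W[f].mean(0))
for yy in (-.067,-.061): print("comp",o+ey*yy)
```

```text
tool y yaw -63.19483143868877 [[0.89, 0.45, -0.0], [0.45, -0.89, 0.0], [0.0, -0.0, -1.0]]
R top [[-0.02, -1.0, 0.01], [-1.0, 0.02, -0.07], [0.07, -0.01, -1.0]]
[[25, 79, 184], [24, 88, 165], [21, 113, 136], [19, 131, 121], [22, 109, 136], [25, 85, 168], [26, 77, 186], [25, 78, 189], [25, 81, 188], [25, 79, 188]]
[ 0.8175  0.548   0.35   18.    ]
[ 0.8156  0.548   0.349  18.    ]
[ 0.8129  0.548   0.35   15.    ]
[ 0.812  0.548  0.349 15.   ]
[ 0.8079  0.549   0.35   18.    ]
[ 0.8073  0.549   0.349  18.    ]
floor local [[-0.048, -0.122], [0.004, -0.079], [0.056, -0.035]]
cover local [[-0.049, -0.014], [-0.001, 0.055], [0.049, 0.112]]
ridge [-0.00013025  0.04838474] [ 0.58540361 -0.07060302  0.09330295]
comp [ 0.60596468 -0.18414111]
comp [ 0.60490217 -0.17823593]
```

Emit:
move_arm(
  rows=[3.5,3.5,0,0,8.5,6,8,0,0,8.5,8,12.5,0,0,8.5,9.5,17,0,0,8.5,11,21.5,0,0,8.5],
)

```text
time_s: 0.6
ee_pos: [0.4145, -0.3847, 0.2294]
ee_rot: [-3.053, -0.727, 0.001]
wrist_force: [0.4, -0.2, 0.2]
finger_gap: 0.0852
```

Emit:
move_arm(
  rows=[1.5,4.5,0,0,7,3,9,0,0,7,4.5,13.5,0,0,7,6,18,0,0,7,7,22.5,0,0,7],
)

```text
time_s: 1.1
ee_pos: [0.4847, -0.1577, 0.229]
ee_rot: [-3.053, -0.727, 0.001]
wrist_force: [1.0, -0.6, 0.2]
finger_gap: 0.0702
```

Emit:
move_arm(
  rows=[1,4.7,0,0,7,2,9.4,0,0,7,3,14,0,0,7,4,19,0,0,7,5,24,0,0,7],
)

```text
time_s: 1.6
ee_pos: [0.534, 0.0825, 0.2287]
ee_rot: [-3.053, -0.727, 0.001]
wrist_force: [-0.0, -1.2, 0.3]
finger_gap: 0.07
```

Emit:
move_arm(
  rows=[0.3,4.8,0,-0.5,7,0.6,9.6,0,-1,7,0.9,14.4,0,-1.67,7,1.2,19.2,0,-1.67,7,1.3,22,0,-1.67,7],
)

```text
time_s: 2.1
ee_pos: [0.5462, 0.3057, 0.228]
ee_rot: [-3.103, -0.461, 0.002]
wrist_force: [0.0, -0.7, -0.3]
finger_gap: 0.07
```

Emit:
move_arm(
  rows=[0.1,3,0,0,7,0.1,4.7,0,0,7,0.1,4.7,0,0,7],
)

```text
time_s: 2.4
ee_pos: [0.5466, 0.3542, 0.2273]
ee_rot: [-3.103, -0.466, 0.004]
wrist_force: [-0.0, 0.1, -0.2]
finger_gap: 0.0699
```

Run:
```python
from h import *
import pickle
c=cam("wrist"); save(c,"w1"); pickle.dump(c,open("w1.pkl","wb"))
s=c["st"];print(s["ee_pos"],s["joints"]); R=cv2.Rodrigues(s["ee_rot"])[0];print(np.degrees(np.arctan2(R[1,1],R[0,1])),np.array(c["hand_eye"]).round(3).tolist())
W=cloud(c)
m=(W[...,2]>.033)&(np.hypot(W[...,0]-.548,W[...,1]-.35)<.035)
P=W[m];print(len(P),P.mean(0)); 
cv2.imwrite("pics/w1m.png",(m*255).astype(np.uint8))
print(cv2.minEnclosingCircle((P[:,:2]*1000).astype(np.float32)))
q=P[:,:2]-P[:,:2].mean(0);print("6fold",np.degrees(np.angle(((q[:,0]+1j*q[:,1])**6).sum()))/6)
```

```text
[0.54664026 0.35415812 0.22728067] [0.4176783  0.23854774 1.64208699 0.00451916 1.26227479 1.68924141]
-72.93420070315221 [[0.0, -0.963, -0.269, 0.067], [1.0, 0.0, 0.0, 0.001], [-0.0, -0.269, 0.963, -0.142], [0.0, 0.0, 0.0, 1.0]]
23148 [0.56041935 0.35214766 0.29530157]
((550.7723388671875, 350.4102478027344), 34.718074798583984)
6fold -21.567595856267754
```

View pics/w1.png

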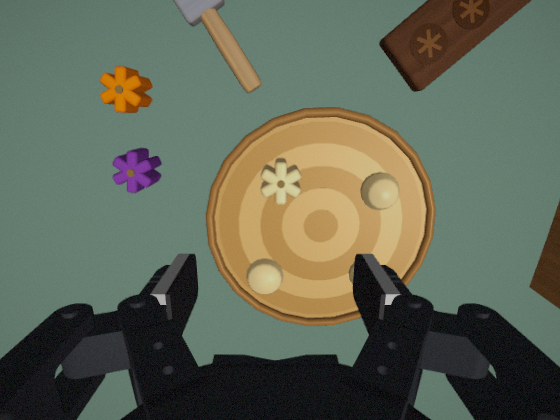

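The wrist view shows the star at (281,181), with one lobe axis almost vertical, so the jaws already lie across a pair of valleys. I'll refine the centre without the finger points.

Run:
```python
from h import *
import pickle
c=pickle.load(open("w1.pkl","rb")); W=cloud(c)
print(W[181,281],W[176:188,276:288,2].mean())
m=np.zeros(W.shape[:2],bool); m[150:212,250:312]=1
m&=(W[...,2]>.033)&(W[...,2]<.055)
P=W[m];print(len(P),P.mean(0),P[:,2].min()); 
print(cv2.minEnclosingCircle((P[:,:2]*1000).astype(np.float32)))
q=P[:,:2]-P[:,:2].mean(0);print("6fold",np.degrees(np.angle(((q[:,0]+1j*q[:,1])**6).sum()))/6)
for u,v in [(320,225),(230,200)]: print(W[v-3:v+4,u-3:u+4].reshape(-1,3).mean(0))
```

```text
[0.55020773 0.34913052 0.03980822] 0.039553136325261154
1119 [0.54857372 0.34928547 0.0385688 ] 0.03325544139250214
((547.96240234375, 348.9736633300781), 21.93737030029297)
6fold 16.807991763688403
[0.50741823 0.28801906 0.00359085]
[0.50549898 0.39520329 0.00329389]
```

Emit:
move_arm(
  rows=[0.2,-0.5,-4.5,0,7,0.2,-0.5,-9,0,7,0.2,-0.5,-13,0,7,0.2,-0.5,-16,0,7,0.2,-0.5,-17,0,7],
)

```text
time_s: 2.95
ee_pos: [0.5465, 0.3447, 0.0529]
ee_rot: [-3.107, -0.461, 0.016]
wrist_force: [0.2, 0.7, -0.8]
finger_gap: 0.0699
```

Run:
```python
from h import *
s=read_state();print(s["ee_pos"],s["wrist_force"]); R=cv2.Rodrigues(s["ee_rot"])[0];print(R[:,2], np.degrees(np.arctan2(R[1,1],R[0,1])))
save(cam("wrist"),"w2")
```

```text
[0.54647783 0.34472156 0.05287412] [ 0.21988945  0.72143143 -0.80516565]
[-0.01027872 -0.00100194 -0.99994667] -73.11299484194566
```

View pics/w2.png

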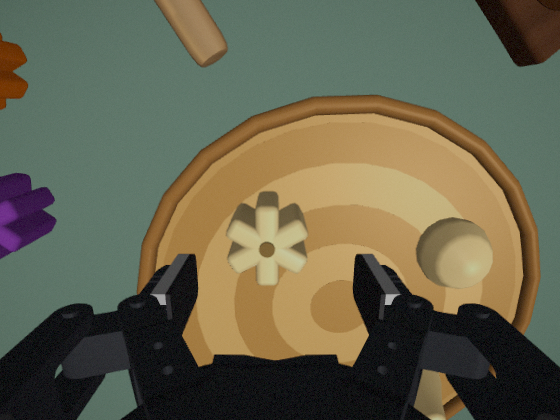

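The star (267,240) sits slightly left of the finger midline (276), which matches the measured 4.5 mm y offset. I'll correct that while descending.

Emit:
move_arm(
  rows=[0.2,0.45,0,0,7,0.2,0.45,-1.5,0,7,0.2,0.45,-3,0,7,0.2,0.45,-4,0,7,0.2,0.45,-4.3,0,7],
)

```text
time_s: 3.5
ee_pos: [0.5476, 0.3492, 0.0082]
ee_rot: [-3.107, -0.462, 0.02]
wrist_force: [0.0, -1.1, 0.0]
finger_gap: 0.0703
```

Run:
```python
from h import *
s=read_state();print(s["ee_pos"],s["wrist_force"])
save(cam("wrist"),"w3")
```

```text
[0.54761037 0.34918389 0.00821383] [ 0.01238181 -1.08625205  0.0310123 ]
```

View pics/w3.png

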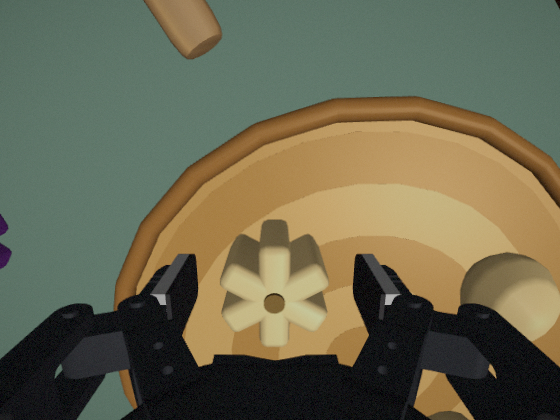

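The star (274,295) is centred between the pads at (180,280) and (375,280). Closing now.

Emit:
move_arm(
  rows=[0.05,0,0,0,5,0.05,0,0,0,4,0.05,0,0,0,3.5,0.05,0,0,0,3.5,0.05,0,0,0,3.5],
  squeeze=30,
)

```text
time_s: 4.05
ee_pos: [0.5486, 0.3494, 0.0089]
ee_rot: [-3.107, -0.462, 0.018]
wrist_force: [-0.3, 0.6, 0.7]
finger_gap: 0.0431
```

Emit:
move_arm(
  rows=[0,0,0,0,3.5,0,0,0,0,3.5],
)

```text
time_s: 4.25
ee_pos: [0.5486, 0.3494, 0.0089]
ee_rot: [-3.107, -0.462, 0.018]
wrist_force: [-0.6, 0.9, 0.1]
finger_gap: 0.0425
```

Gripped at 42.5 mm, which matches the valley width. Lifting.

Emit:
move_arm(
  rows=[0,0,2,0,3.5,0,0,5,0,3.5,0,0,9,0,3.5,0,0,13,0,3.5,0,0,16,0,3.5],
)

```text
time_s: 4.75
ee_pos: [0.5491, 0.3497, 0.1719]
ee_rot: [-3.106, -0.462, 0.013]
wrist_force: [0.4, -0.8, -0.2]
finger_gap: 0.0424
```

Run:
```python
from h import *
s=read_state();print(s["ee_pos"],s["finger_gap"])
save(cam("wrist"),"w4");
```

```text
[0.5491456  0.34968287 0.1718757 ] 0.042374878906583036
```

View pics/w4.png

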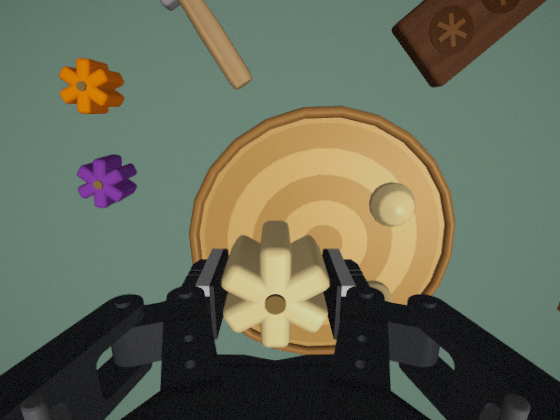

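The star is held squarely. Now carrying it to the compartment at (0.606, -0.184).

Emit:
move_arm(
  rows=[0.3,-2.5,1,0,3.5,0.8,-7,2,0,3.5,1.3,-11.5,2,0,3.5,1.8,-16,2,0,3.5,2.3,-20.5,2,0,3.5],
)

```text
time_s: 5.3
ee_pos: [0.5745, 0.1443, 0.1976]
ee_rot: [-3.104, -0.462, -0.0]
wrist_force: [0.3, 0.1, -0.3]
finger_gap: 0.0429
```

Emit:
move_arm(
  rows=[0.5,-4.5,0,-0.3,3.5,1,-9,0,-0.6,3.5,1.5,-13.5,0,-0.9,3.5,2,-18,0,-1.2,3.5,2.5,-22.5,0,-1.2,3.5],
)

```text
time_s: 5.8
ee_pos: [0.5991, -0.0825, 0.1971]
ee_rot: [-3.127, -0.265, -0.0]
wrist_force: [1.2, 0.4, -0.2]
finger_gap: 0.0425
```

Emit:
move_arm(
  rows=[0.3,-4,0,0,3.5,0.6,-7.5,0,0,3.5,0.7,-9.5,0,0,3.5,0.7,-10.2,0,0,3.5,0.7,-10.2,0,0,3.5],
)

```text
time_s: 6.3
ee_pos: [0.606, -0.1844, 0.1967]
ee_rot: [-3.126, -0.264, 0.0]
wrist_force: [0.8, 0.3, 0.2]
finger_gap: 0.0427
```

Run:
```python
from h import *
s=read_state();print(s["ee_pos"],s["finger_gap"]); R=cv2.Rodrigues(s["ee_rot"])[0];print(R[:,2], np.degrees(np.arctan2(R[1,1],R[0,1])))
c=cam("wrist");save(c,"w5");save(cam("scene"),"s5")
W=cloud(c)
B=np.radians(10.2); ex=np.array([np.cos(B),np.sin(B)]); ey=np.array([-ex[1],ex[0]]); o=np.array([.5941,-.1182])
L=(W[...,:2]-o)@np.stack([ex,ey],1)
print("tcp local",(s["ee_pos"][:2]-o)@np.stack([ex,ey],1))
f=(abs(W[...,2]-.010)<.006)&(abs(L[...,0])<.058)&(abs(L[...,1])<.125)
print("floor",np.nanpercentile(L[f],[1,50,99],axis=0).round(3).tolist())
f=(W[...,2]>.062)&(W[...,2]<.08)&(abs(L[...,0])<.08)&(abs(L[...,1])<.14)
print("high",np.nanpercentile(L[f],[1,50,99],axis=0).round(3).tolist())
f=(W[...,2]>.085)&(W[...,2]<.105)&(abs(L[...,0])<.05)&(L[...,1]>0)&(abs(L[...,1])<.14)
print("ridge",f.sum(),np.nanpercentile(L[f],[1,50,99],axis=0).round(3).tolist() if f.any() else None)
```

```text
[ 0.60596886 -0.18437477  0.19672946] 0.042705030229204764
[-6.75912632e-04  4.48441742e-03 -9.99989717e-01] -80.3352460496264
tcp local [-3.72658605e-05 -6.72307076e-02]
floor [[-0.057, -0.122], [0.0, -0.067], [0.047, -0.013]]
high [[-0.065, -0.129], [0.015, 0.032], [0.063, 0.122]]
ridge 1453 [[-0.03, 0.038], [0.001, 0.043], [0.028, 0.052]]
```

View pics/w5.png

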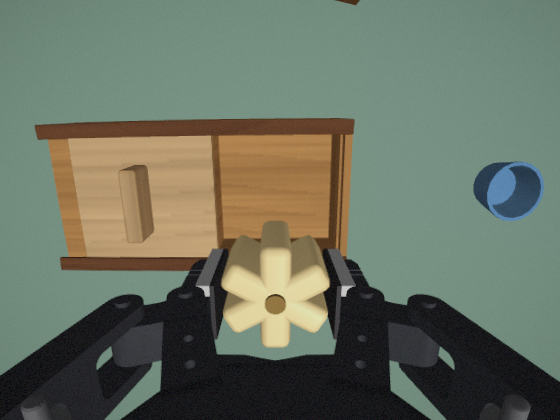

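View pics/s5.png

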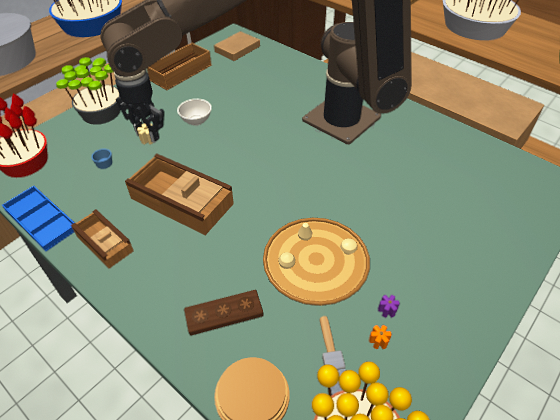

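Both cameras agree. The compartment floor spans box-local x ±57 mm and y -122 to -13 mm, and the TCP is over its centre. In the wrist view the compartment is at (275,185), open, with the cover's ridge at (135,205). Descending.

Emit:
move_arm(
  rows=[0,0,-3,0,3.5,0,0,-7,0,3.5,0,0,-10.5,0,3.5,0,0,-13,0,3.5,0,0,-14,0,3.5],
)

```text
time_s: 6.9
ee_pos: [0.6041, -0.1801, 0.0535]
ee_rot: [-3.122, -0.27, 0.008]
wrist_force: [0.0, -0.2, -1.6]
finger_gap: 0.0429
```

Emit:
move_arm(
  rows=[0,0,-1,0,3.5,0,0,-2,0,3.5,0,0,-3,0,3.5,0,0,-3.5,0,3.5,0,0,-3.5,0,3.5],
)

```text
time_s: 7.4
ee_pos: [0.6039, -0.18, 0.0179]
ee_rot: [-3.121, -0.27, 0.009]
wrist_force: [-0.3, -0.3, -0.4]
finger_gap: 0.0431
```

Emit:
move_arm(
  rows=[0.1,-0.2,-0.1,0,3.5,0.1,-0.2,-0.2,0,3.5,0.1,-0.2,-0.25,0,3.5,0.1,-0.2,-0.25,0,3.5],
)

```text
time_s: 7.8
ee_pos: [0.605, -0.1821, 0.0157]
ee_rot: [-3.122, -0.27, 0.009]
wrist_force: [-0.2, -1.3, 0.1]
finger_gap: 0.0423
```

Emit:
move_arm(
  rows=[0,0,-0.05,0,4.6,0,0,-0.05,0,5,0,0,-0.05,0,5.6,0,0,-0.05,0,5.8,0,0,0,0,5.8],
)

```text
time_s: 8.3
ee_pos: [0.6051, -0.182, 0.0158]
ee_rot: [-3.122, -0.27, 0.008]
wrist_force: [0.4, -1.1, 0.1]
finger_gap: 0.0583
```

Emit:
move_arm(
  rows=[0,0,1.5,0,5.8,0,0,4,0,5.8,0,0,8,0,5.8,0,0,12,0,5.8,0,0,14,0,5.8],
)

```text
time_s: 8.8
ee_pos: [0.6069, -0.1826, 0.1614]
ee_rot: [-3.125, -0.271, -0.001]
wrist_force: [0.9, -0.2, 0.9]
finger_gap: 0.0581
```

Run:
```python
from h import *
s=read_state();print(s["ee_pos"],s["finger_gap"])
c=cam("wrist");save(c,"w6")
t=cam("top");save(t,"t6")
B=np.radians(10.2); ex=np.array([np.cos(B),np.sin(B)]); ey=np.array([-ex[1],ex[0]]); o=np.array([.5941,-.1182])
for n,W in (("w",cloud(c)),("t",cloud(t))):
    L=(W[...,:2]-o)@np.stack([ex,ey],1)
    f=(W[...,2]>.035)&(W[...,2]<.055)&(abs(L[...,0])<.05)&(L[...,1]<-.02)&(L[...,1]>-.11)
    if f.any(): print(n,f.sum(),L[f].mean(0),np.median(W[f],0))
    f=(W[...,2]>.085)&(W[...,2]<.102)&(abs(L[...,0])<.05)&(abs(L[...,1]-.045)<.04)
    if f.any(): print("ridge",f.sum(),L[f].mean(0),W[f].mean(0))
```

```text
[ 0.60685611 -0.18260878  0.16141336] 0.05811459252016611
w 1804 [-5.21163014e-05 -6.54814839e-02] [ 0.60579606 -0.18253723  0.04469678]
ridge 1960 [0.00091006 0.04597801] [ 0.58685367 -0.07278748  0.09184337]
t 273 [-0.00172253 -0.06213934] [ 0.60373394 -0.17963772  0.04554183]
ridge 230 [0.00013417 0.0505556 ] [ 0.58527942 -0.06841964  0.09301228]
```

View pics/w6.png

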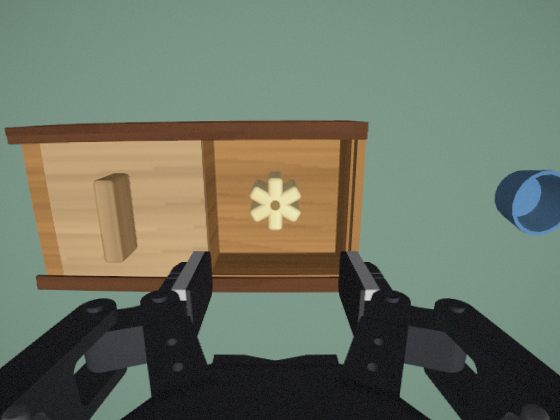

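The star stands upright at (275,203), mid-compartment. Its top is at z≈0.045, so it is on the floor and clears the cover's underside (0.056). Next is the ridge at about (0.586, -0.0705).

Emit:
move_arm(
  rows=[-0.7,4,0,0,5.8,-1.5,8,0,0,5.8,-2.1,11,0,0,5.8,-2.1,11.2,0,0,5.8,-2.1,11.2,0,0,5.8],
)

```text
time_s: 9.4
ee_pos: [0.5857, -0.0701, 0.1602]
ee_rot: [-3.125, -0.273, -0.001]
wrist_force: [0.7, -0.4, 0.5]
finger_gap: 0.0581
```

Emit:
move_arm(
  rows=[0,0,-2,0,5.8,0,0,-4,0,5.8,0,0,-5,0,5.8,0,0,-5,0,5.8],
)

```text
time_s: 9.8
ee_pos: [0.5843, -0.0706, 0.1077]
ee_rot: [-3.124, -0.271, 0.006]
wrist_force: [0.0, 0.9, -0.1]
finger_gap: 0.0581
```

Run:
```python
from h import *
s=read_state();print(s["ee_pos"],s["finger_gap"])
c=cam("wrist");save(c,"w7")
```

```text
[ 0.58426154 -0.07063529  0.10766247] 0.058134284622206614
```

View pics/w7.png

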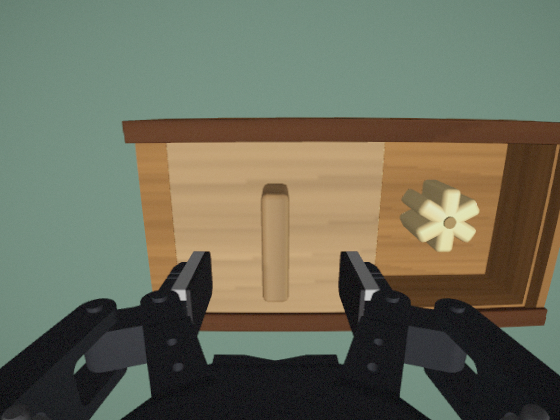

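The ridge (275,242) is centred between the fingers (190 and 360). I'll lower to about 73 mm and close lightly.

Emit:
move_arm(
  rows=[0.1,0,-1.5,0,5.8,0.1,0,-2.8,0,5.8,0.1,0,-3.4,0,5.8,0.1,0,-3.4,0,4.5,0.1,0,-3.4,0,3],
)

```text
time_s: 10.35
ee_pos: [0.5862, -0.0707, 0.0751]
ee_rot: [-3.125, -0.272, 0.003]
wrist_force: [-0.2, 0.4, 0.1]
finger_gap: 0.0318
```

Emit:
move_arm(
  rows=[0,0,0,0,1.8,0,0,0,0,1,0,0,0,0,1,0,0,0,0,1],
)

```text
time_s: 10.75
ee_pos: [0.5867, -0.0707, 0.0758]
ee_rot: [-3.125, -0.272, 0.001]
wrist_force: [-1.0, 0.6, 1.7]
finger_gap: 0.0131
```

The ridge is gripped at 13 mm. Sliding along the box's -y, direction (0.177, -0.984).

Emit:
move_arm(
  rows=[0.27,-1.5,0,0,1,0.62,-3.5,0,0,1,0.98,-5.5,0,0,1,1.33,-7.5,0,0,1,1.42,-8,0,0,1],
)

```text
time_s: 11.25
ee_pos: [0.6016, -0.1535, 0.0759]
ee_rot: [-3.126, -0.269, -0.001]
wrist_force: [1.6, 1.6, 0.5]
finger_gap: 0.0133
```

Emit:
move_arm(
  rows=[0.18,-1,0,0,1,0.3,-1.7,0,0,1,0.37,-2.1,0,0,1,0.37,-2.1,0,0,1],
)

```text
time_s: 11.65
ee_pos: [0.6055, -0.1755, 0.0759]
ee_rot: [-3.128, -0.27, -0.002]
wrist_force: [1.0, -1.3, -0.8]
finger_gap: 0.0133
```

Emit:
move_arm(
  rows=[0.04,-0.2,0,0,1,0.07,-0.4,0,0,1,0.09,-0.5,0,0,1],
)

```text
time_s: 11.95
ee_pos: [0.606, -0.1785, 0.0759]
ee_rot: [-3.124, -0.269, 0.0]
wrist_force: [-0.6, 7.4, 3.4]
finger_gap: 0.0132
```

The stop is reached: 7 N of reaction at y = -0.1785, against a predicted shut position of -0.178. Releasing and backing off.

Emit:
move_arm(
  rows=[0.03,-0.15,0,0,1,0.03,-0.15,0,0,1,0.02,0,0,0,1.5,0,0,0,0,2.5,0,0,0,0,4],
)

```text
time_s: 12.45
ee_pos: [0.6058, -0.1789, 0.0757]
ee_rot: [-3.124, -0.268, 0.001]
wrist_force: [-0.3, -0.2, 0.1]
finger_gap: 0.0383
```

Emit:
move_arm(
  rows=[0,0,0,0,5.5,0,0,2,0,5.5,0,0,6,0,5.5,0,0,10,0,5.5,0,0,12,0,5.5],
)

```text
time_s: 12.95
ee_pos: [0.6074, -0.18, 0.2004]
ee_rot: [-3.128, -0.268, -0.008]
wrist_force: [0.6, -0.2, 0.7]
finger_gap: 0.0548
```

Emit:
move_arm(
  rows=[-3,3,2,0,5.5,-6,6,4,0,5.5,-8,10,5,0,5.5,-9,14,5,0,5.5,-9,15,5,0,5.5],
)

```text
time_s: 13.45
ee_pos: [0.5162, -0.0273, 0.2512]
ee_rot: [-3.127, -0.272, -0.01]
wrist_force: [0.8, -0.2, 0.3]
finger_gap: 0.0548
```

Run:
```python
from h import *
s=read_state();print(s["time_s"],s["ee_pos"],s["finger_gap"],s["wrist_force"])
c=cam("wrist");save(c,"w8")
t=cam("top");save(t,"t8")
B=np.radians(10.2); ex=np.array([np.cos(B),np.sin(B)]); ey=np.array([-ex[1],ex[0]]); o=np.array([.5941,-.1182])
for n,W in (("w",cloud(c)),("t",cloud(t))):
    L=(W[...,:2]-o)@np.stack([ex,ey],1)
    f=(W[...,2]>.085)&(W[...,2]<.102)&(abs(L[...,0])<.05)&(abs(L[...,1])<.12)
    if f.any(): print(n,"ridge",f.sum(),L[f].mean(0),W[f].mean(0))
im=cv2.cvtColor(t["pixels"],cv2.COLOR_RGB2BGR)[115:225,320:480]
cv2.imwrite("pics/t8c.png",cv2.resize(im,None,fx=4,fy=4,interpolation=cv2.INTER_CUBIC))
```

```text
13.45 [ 0.5162208  -0.02733181  0.25118255] 0.054838988275091365 [ 0.80332599 -0.16699616  0.25867718]
w ridge 1185 [-0.00058432 -0.05996724] [ 0.60414419 -0.17732296  0.09194829]
```

View pics/t8c.png

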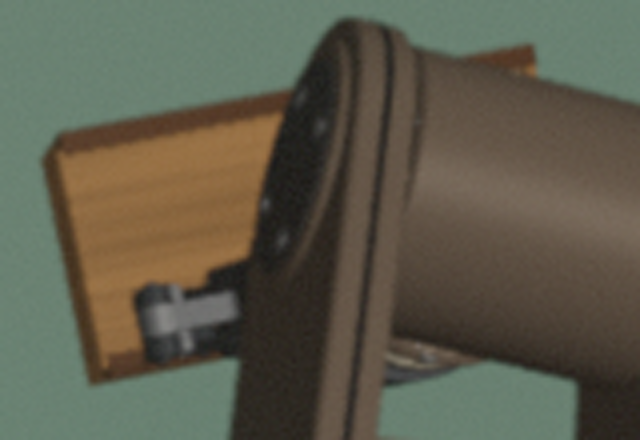

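View pics/w8.png

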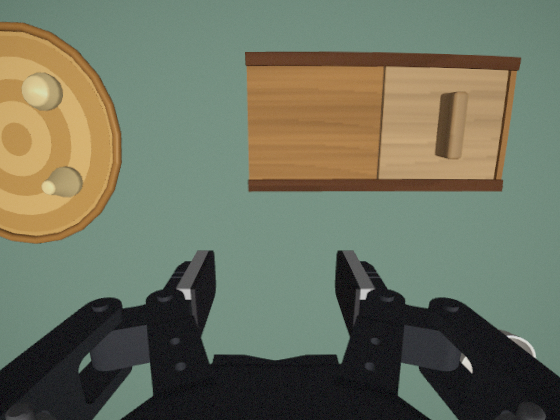

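The wrist view shows the cover (445,125) against the box's end wall (507,125) with no gap. The ridge is at local y = -0.060, against -0.061 predicted for shut, and the arm is clear.

```bash
python3 -c "
from workcell import *
print(hand_in())"
```

```text
the job is handed in; nothing more can be done
None
```

The star sweet is in the larger box's compartment with the cover slid shut, and I handed the job in at about 13.5 s of the 51 s allowed. No verdict was reported.

- **Sweet:** I gripped the cream star across its valleys and lowered it until it was about 1 mm above the floor before opening the fingers. Before closing, the wrist camera put it about 2 mm from the compartment's centre and the top camera about 5 mm. Both had its top at about 45 mm, so it was standing on the floor.
- **Cover:** I took it by its ridge and slid it about 108 mm to a firm stop of about 7 N. The last wrist picture shows no gap at the end wall, with the ridge within about 1 mm of the shut position I worked out.
- **Checks:** In the last top picture the arm hid the box, so only the wrist camera and the force at the stop confirm the final cover position. The two cameras differed by 3 to 5 mm on the sweet and the ridge, well within the tolerances. At hand-in the arm was at z = 0.25 m, touching nothing.

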